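# Load the pad printer's nest plate and lock its stroke stop

## Robot

A 6-joint arm with a two-finger parallel gripper is mounted at the origin on the work surface. World frame = base frame: x ahead of the robot, y to its left, z up, the work surface at z = 0. Lengths are in mm, angles in rad, forces in N, time in s.
With the tool pointing down it reaches from about 300 to 775 mm from the base axis. Payload 14.6 kg.
Tool frame: the origin (TCP) lies on the centre line of the jaws, within the pads' length; the fingertips stand 8 mm ahead of it and the grasp point (between the pads) lies 11 mm behind it; z points along the fingers, y is the direction in which the jaws open and shut (so a half turn about z gives the same grasp; the last joint's range is limited). The gripper opens to 94 mm and grips with 3 to 60 N. Pads are 16 mm wide; open, the fingers measure 119 mm over their backs; the gripper's body (75 mm by 177 mm) begins 78 mm behind the grasp point.
Start: joints at [1.189, 0.3, 1.521, -0, 1.321, -0.067], TCP at [170.292, 522.963, 213.446] pointing down, gripper open.
Joint ranges: [-3.03, 3.03], [-0.79, 2.21], [0.23, 2.52], [-1.04, 4.18], [0, 3.07], [-2.55, 2.55]. Speed limits (rad/s): [2.22, 2.22, 2.57, 3.14, 3.14, 3.14].

## Interface

Orientations are given as [roll, pitch, yaw] about the fixed x, y, z axes, in that order (R = Rz(yaw) Ry(pitch) Rx(roll)).
In Python, from cell import read_state, cams, manip gives the robot as it stands.
- The arm moves only by the shell command python3 -m handwheel 'ROWS' [OPENING] [FORCE]. ROWS is JSON, a list of rows, each a list of 4 numbers: the shift along the tool's x, y, z in m, then the turn about the tool's z in degrees. In form: [[dx, dy, dz, turn], ...]. A call has 1 to 5 rows; each row is the pose to reach, as a shift and turn from the pose measured when the call began, along the tool's axes at that moment; what a row does not reach only later rows make up. A row lasts 1/8 s, in which the tool goes at most 62.5 mm and 10.7 degrees, less where a joint would pass 70% of its speed; a pose out of reach is approached as far as the arm can. A call with a gripper value outside its range is refused whole. OPENING is the closure, from 0 (fully open) to 1 (shut), set as the call begins (- or left out, the last holds). The fingers move at their own pace and stop on an object; FORCE is the grip in N (left out, the last holds). Time passes only in rows, so rows that repeat a pose let the fingers close. It gives the time, the measured TCP pose, the force and the opening at its end, in the units of the state.
- read_state(): the state, without advancing time (a new reading comes with each control period).
- cams.camera(name): name is "side" or "top" or "wrist"; returns the picture (384x512x3 uint8, red, green, blue); there is no depth.
- cams.get_calibration(name): a dict with "vertical_fov" (degrees; the focal length in pixels is half the picture's height over the tangent of half this angle, whatever the lens; pixels are square), "cx", "cy" (the principal point, pixels), "R" (3x3) and "t" (3): a world point X has camera coordinates R X + t. Camera axes: x right, y down, z forward; pixel columns grow to the right and rows downward; lengths in mm; the calibration is good to about 2 mm. A picture is of the moment at which its call begins: read the wrist's pose just before it. get_calibration takes no time and is no camera call; for the wrist camera it gives the pose at the moment of the call.
- manip.sign_off(): hands the job in, once; it reports no verdict.
The state is a dict: "clock": time; "joints": joint angles; "qd": joint speeds; "effort": joint torques, N m; "eef_pos": TCP position; "eef_rot": TCP orientation; "wrist_force": force on the tool from outside, world axes, zero at the start; "moment": the same for the moment, N m; "finger_gap": finger opening in mm.
Only numpy, scipy, OpenCV 4.12 (cv2) and the standard library are available. Lean on these libraries where they do the work, as an engineer would, in place of code of your own. Each camera call takes 0.05 s, during which the arm holds its last target. There are 200 camera calls.

## Task

Get the pad printer ready for a run of keepsake blanks: put a spare wooden blank of the matching outline fully down into every empty nest of the plate, leaving the blanks already loaded in place, the surplus spares lying flat on the desk and the other things on the desk undisturbed. Also set the stroke stop: turn its hexagonal lock ring anticlockwise until it is fully slack, turn the knob until its pointed end points at the brass marker on the dial, then turn the lock ring clockwise until it is fully tight again, with the knob still on the marker.

Things in the scene. Friction and masses are not known exactly. Their poses are not given: they have to be found in the camera images.
- nest_plate: fixed aluminium nest plate, 200 x 200 mm, 18 mm high; position and yaw vary; origin under its centre. Four nests, 8 mm deep, dark floors, at (x, y) mm: nest0 (-50, 50) and nest3 (50, -50) round, 69 mm wide; nest1 (-50, -50) and nest2 (50, 50) square, 61 x 61 mm, sides along the plate's x and y; mouths chamfered 1.5 mm. A seated blank stands 14 mm above the plate
- nest0 (a point): centre of the floor of round nest 0, 8 mm below the plate's top face and 10 mm above the desk; axes as the plate's
- nest1 (a point): centre of the floor of square nest 1, 8 mm below the plate's top face and 10 mm above the desk; axes as the plate's
- nest2 (a point): centre of the floor of square nest 2, 8 mm below the plate's top face and 10 mm above the desk; axes as the plate's
- nest3 (a point): centre of the floor of round nest 3, 8 mm below the plate's top face and 10 mm above the desk; axes as the plate's
- loaded0: blank that already sits in nest 0 (absent if that nest is empty): round beech disc, 66 mm diameter, 22 mm thick, 55 g; origin at the centre of its underside, z up
- loaded1: blank that already sits in nest 1 (absent if that nest is empty): square beech block, 58 x 58 mm, 22 mm thick, sides along its x and y, 55 g; origin at the centre of its underside, z up
- loaded2: blank that already sits in nest 2 (absent if that nest is empty): square beech block, 58 x 58 mm, 22 mm thick, sides along its x and y, 55 g; origin at the centre of its underside, z up
- loaded3: blank that already sits in nest 3 (absent if that nest is empty): round beech disc, 66 mm diameter, 22 mm thick, 55 g; origin at the centre of its underside, z up
- round_a: spare blank lying flat on the desk: round beech disc, 66 mm diameter, 22 mm thick, about 55 g; origin at the centre of its underside, z up
- round_b: spare blank lying flat on the desk: round beech disc, 66 mm diameter, 22 mm thick, about 55 g; origin at the centre of its underside, z up
- square_a: spare blank lying flat on the desk: square beech block, 58 x 58 mm, 22 mm thick, sides along its x and y, about 55 g; origin at the centre of its underside, z up
- square_b: spare blank lying flat on the desk: square beech block, 58 x 58 mm, 22 mm thick, sides along its x and y, about 55 g; origin at the centre of its underside, z up
- lock_grip (a point): centre of the lock ring, on the axis shared by dial, ring and knob of the stroke stop (fixed; grey housing 130 x 130 mm, 30 mm high, black 120 mm dial, top 34 mm above the desk; place and yaw vary). The ring: a steel hexagon, 58 mm across flats, 36 to 60 mm above the desk; flats face along this frame's x and at 60 degrees to it; taken from above, fingers straddling the knob
- lock (a joint): turn of the lock ring, rad, growing clockwise seen from above: 0 slack end stop, 2.0 tight end stop; about 0.12 N m of friction, it stays where left; it starts tight or nearly so. It does not drag the knob
- knob_grip (a point): on the axis of the stop knob, 84 mm above the desk: grey bar grip 14 mm wide (y), 40 mm long (x), from 68 to 96 mm above the desk on a 44 mm disc (62 to 68 mm). The bar's pointed end with a white line points along this frame's +x
- knob (a joint): turn of the stop knob, rad, growing clockwise seen from above, 0 to 4.0; about 0.06 N m of friction, it stays where left and is free to turn whether or not the ring is tight
- knob_aim (a point): imaginary point on the dial, straight ahead of the knob's pointed end, 46 mm from the axis, 36 mm above the desk; turns with the knob
- mark (a point): point on the brass marker, a flat clip about 1.6 mm thick on the dial, 46 mm from the axis and 36 mm above the desk; it shows the setting and its place round the dial varies, always within the knob's range
- tape_roll: loose cardboard roll lying flat, 96 mm diameter, 24 mm high, origin under its centre; not to be disturbed
- ink_tin: loose steel tin, 64 mm diameter, 55 mm high, origin under its centre; not to be disturbed
- paint_jar: loose jar, 56 mm diameter, 60 mm high, origin under its centre; not to be disturbed
- mug: loose white mug, 80 mm diameter, 75 mm high, handle at the side, origin under its centre; not to be disturbed
- figurine: loose toy figure, 85 mm wide, 119 mm high, origin under its centre; not to be disturbed
Not all that is in view belongs to the job. What is shaped like the loaded1 but blue is not meant. What is shaped like the square_a but black is not meant.

How it is judged (in metres and radians):
On the way, in this order (a step that is already met when the one before it is completed fails the run):
1. the lock ring is slack (value of joint lock below 0.5 rad), for 0.2 s.
2. the knob points at the brass marker while the lock ring is slack (horizontal distance between knob_aim and mark below 0.006 m and value of joint lock below 0.5 rad), for 0.3 s.
3. the lock ring is tight and the knob still points at the marker (value of joint lock above 1.88 rad and horizontal distance between knob_aim and mark below 0.006 m), for 0.3 s.
At the end, for the whole second after the job is handed in: Each nest holds a blank of its outline, within 4 mm of centre, underside within 2.5 mm of the floor, level; unused spares lie flat on the desk; spares at rest; the knob's aim point is within 6 mm of the marker and the lock ring turned past 1.88 rad (all of step 3 and ((horizontal distance between loaded0 and nest0 below 0.004 m and z of loaded0 in the frame of nest0 below 0.0025 m and angle between loaded0's own z axis and vertical below 0.06 rad) or (horizontal distance between round_a and nest0 below 0.004 m and z of round_a in the frame of nest0 below 0.0025 m and angle between round_a's own z axis and vertical below 0.06 rad) or (horizontal distance between round_b and nest0 below 0.004 m and z of round_b in the frame of nest0 below 0.0025 m and angle between round_b's own z axis and vertical below 0.06 rad)) and ((horizontal distance between loaded1 and nest1 below 0.004 m and z of loaded1 in the frame of nest1 below 0.0025 m and angle between loaded1's own z axis and vertical below 0.06 rad) or (horizontal distance between square_a and nest1 below 0.004 m and z of square_a in the frame of nest1 below 0.0025 m and angle between square_a's own z axis and vertical below 0.06 rad) or (horizontal distance between square_b and nest1 below 0.004 m and z of square_b in the frame of nest1 below 0.0025 m and angle between square_b's own z axis and vertical below 0.06 rad)) and ((horizontal distance between loaded2 and nest2 below 0.004 m and z of loaded2 in the frame of nest2 below 0.0025 m and angle between loaded2's own z axis and vertical below 0.06 rad) or (horizontal distance between square_a and nest2 below 0.004 m and z of square_a in the frame of nest2 below 0.0025 m and angle between square_a's own z axis and vertical below 0.06 rad) or (horizontal distance between square_b and nest2 below 0.004 m and z of square_b in the frame of nest2 below 0.0025 m and angle between square_b's own z axis and vertical below 0.06 rad)) and ((horizontal distance between loaded3 and nest3 below 0.004 m and z of loaded3 in the frame of nest3 below 0.0025 m and angle between loaded3's own z axis and vertical below 0.06 rad) or (horizontal distance between round_a and nest3 below 0.004 m and z of round_a in the frame of nest3 below 0.0025 m and angle between round_a's own z axis and vertical below 0.06 rad) or (horizontal distance between round_b and nest3 below 0.004 m and z of round_b in the frame of nest3 below 0.0025 m and angle between round_b's own z axis and vertical below 0.06 rad)) and ((height (world z) of round_a below 0.004 m and angle between round_a's own z axis and vertical below 0.1 rad) or (horizontal distance between round_a and nest0 below 0.004 m and z of round_a in the frame of nest0 below 0.0025 m and angle between round_a's own z axis and vertical below 0.06 rad) or (horizontal distance between round_a and nest3 below 0.004 m and z of round_a in the frame of nest3 below 0.0025 m and angle between round_a's own z axis and vertical below 0.06 rad)) and ((height (world z) of round_b below 0.004 m and angle between round_b's own z axis and vertical below 0.1 rad) or (horizontal distance between round_b and nest0 below 0.004 m and z of round_b in the frame of nest0 below 0.0025 m and angle between round_b's own z axis and vertical below 0.06 rad) or (horizontal distance between round_b and nest3 below 0.004 m and z of round_b in the frame of nest3 below 0.0025 m and angle between round_b's own z axis and vertical below 0.06 rad)) and ((height (world z) of square_a below 0.004 m and angle between square_a's own z axis and vertical below 0.1 rad) or (horizontal distance between square_a and nest1 below 0.004 m and z of square_a in the frame of nest1 below 0.0025 m and angle between square_a's own z axis and vertical below 0.06 rad) or (horizontal distance between square_a and nest2 below 0.004 m and z of square_a in the frame of nest2 below 0.0025 m and angle between square_a's own z axis and vertical below 0.06 rad)) and ((height (world z) of square_b below 0.004 m and angle between square_b's own z axis and vertical below 0.1 rad) or (horizontal distance between square_b and nest1 below 0.004 m and z of square_b in the frame of nest1 below 0.0025 m and angle between square_b's own z axis and vertical below 0.06 rad) or (horizontal distance between square_b and nest2 below 0.004 m and z of square_b in the frame of nest2 below 0.0025 m and angle between square_b's own z axis and vertical below 0.06 rad)) and linear speed of each of round_a, round_b, square_a, square_b below 0.01 m/s); the robot touches nothing.
It fails at once if a blank already loaded was moved out of place (over 12 mm) (distance of any of loaded0, loaded1, loaded2, loaded3 from where it was at the start of the episode above 0.012 m).
It fails at once if a bystander was pushed more than 40 mm or knocked over (distance of any of tape_roll, ink_tin, paint_jar, mug, figurine from where it was at the start of the episode above 0.04 m or angle between any of tape_roll, ink_tin, paint_jar, mug, figurine's own z axis and vertical above 0.6 rad).
Of loaded0, loaded1, loaded2, loaded3 only 1 to 2 are there at a start; the rules pass over those that are not, and their reading is None.
At some moment in a run one of round_a, round_b, square_a, square_b may be knocked a few centimetres aside while the robot is not near it.
Once in a run the grip may slacken for a moment while it holds something.
It also fails if it takes over 210 s, if anything falls off the work surface, if the arm or the gripper's body presses on something with over 40 N, if the wrist force passes 120 N, or if a joint passes its speed limit or range.

## Working session

There is one attempt and no reset: what is moved stays moved. The work goes in short steps, Python scripts to look and compute and a shell command to move; the robot and the scene stay as the last step left them, time stands still between calls to the robot, and variables do not carry over. Pictures are saved under pics/ and viewed, about 12 in all and at most 16, crops included, and the job is handed in when it is done.

```bash
ls; mkdir -p pics
python3 - <<'E'
from cell import read_state,cams
import cv2
print(read_state())
for n in("top","side"):
    im=cams.camera(n); cv2.imwrite(f"pics/{n}0.png",im[...,::-1]); c=cams.get_calibration(n); print(n,c)
E
```

```text
pics
{'clock': 0.0, 'joints': array([ 1.18935720e+00,  3.00509052e-01,  1.52155796e+00, -1.94263035e-05,
        1.32067595e+00, -6.65962872e-02]), 'qd': array([-1.59526556e-03, -8.00793999e-04, -8.36775307e-06, -2.38908013e-04,
       -6.17740758e-04, -1.23033614e-03]), 'effort': array([ 1.73451699e-03, -5.31806266e+01, -3.52745068e+01,  7.08763953e-02,
        2.43299321e-02, -1.34949869e-04]), 'eef_pos': array([170.23336609, 522.74091636, 212.87527899]), 'eef_rot': array([-3.14044364e+00, -5.77753165e-05,  2.82675460e+00]), 'wrist_force': array([-0.70374167,  0.27272637, -0.09565134]), 'moment': array([-0.00140339,  0.05007667,  0.05206143]), 'finger_gap': 94.31922715694901}
top {'vertical_fov': 57.271622783576284, 'cx': 251.23706279965677, 'cy': 188.80308530261698, 'R': array([[-0.00781222, -0.99970257,  0.02310286],
       [-0.99612461,  0.00575605, -0.08776463],
       [ 0.08760555, -0.02369897, -0.9958733 ]]), 't': array([-21.46537514, 546.17607588, 971.94129478])}
side {'vertical_fov': 44.75288033003132, 'cx': 258.1670912504472, 'cy': 194.58723009664905, 'R': array([[ 0.96293014, -0.26963663, -0.00785038],
       [-0.21363143, -0.74450828, -0.6325101 ],
       [ 0.16470322,  0.61074013, -0.77451233]]), 't': array([-536.41272937,  169.96069908, 1535.24636724])}
```

View pics/top0.png

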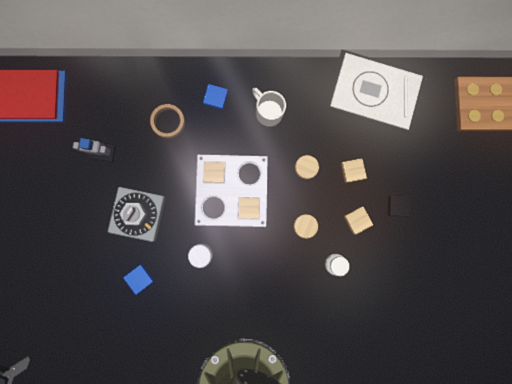

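View pics/side0.png

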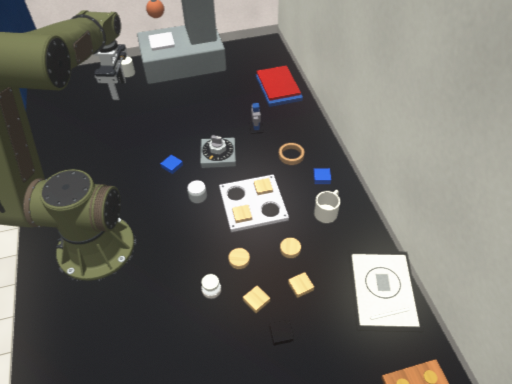

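The top view shows both square nests loaded ((214,172), (249,208)) and both round nests empty ((249,174), (213,207)). The spare discs are at (307,166) and (306,226), the spare squares at (354,170) and (359,220). The stroke stop is at (135,214), with the marker at about (148,226). The side view agrees. The blue and black squares are decoys. Next I'll measure from the top view.

```bash
cat > h.py <<'E'
import numpy as np,cv2
from cell import read_state,cams
from scipy.spatial.transform import Rotation as Rt
def ray(c,u,v,z):
    f=192/np.tan(np.radians(c['vertical_fov'])/2)
    R=np.array(c['R']);o=-R.T@c['t'];d=R.T@np.array([(u-c['cx'])/f,(v-c['cy'])/f,1])
    return (o+d*(z-o[2])/d[2])
def proj(c,X):
    f=192/np.tan(np.radians(c['vertical_fov'])/2)
    p=np.array(c['R'])@X+c['t'];return p[:2]/p[2]*f+[c['cx'],c['cy']]
def blobs(m,amin):
    cs,_=cv2.findContours(m.astype(np.uint8),cv2.RETR_EXTERNAL,cv2.CHAIN_APPROX_NONE)
    return [c for c in cs if cv2.contourArea(c)>amin]
def go(x,y,z,yaw=None):
    s=read_state();R=Rt.from_euler('xyz',s['eef_rot']).as_matrix()
    d=R.T@(np.array([x,y,z])-s['eef_pos'])/1000
    t=0 if yaw is None else -np.degrees((yaw-s['eef_rot'][2]+np.pi/2)%np.pi-np.pi/2)
    q=s['joints']
    print('pos',s['eef_pos'].round(1),'rot',s['eef_rot'].round(3),'q1,q6',q[[0,5]].round(2),'row',d.round(4),round(t,1),'turn or +-180')
E
python3 - <<'E'
from h import *
c=cams.get_calibration('top');im=cv2.imread('pics/top0.png');hsv=cv2.cvtColor(im,cv2.COLOR_BGR2HSV)
m=cv2.inRange(hsv,(10,60,120),(30,255,255))
for k in blobs(m,15):
    M=cv2.moments(k);u,v=M['m10']/M['m00'],M['m01']/M['m00']
    if u<420: r=cv2.minAreaRect(k);print(round(u),round(v),cv2.contourArea(k),'z22',ray(c,u,v,22).round(1)[:2],'z36',ray(c,u,v,36).round(1)[:2],[round(x) for x in r[1]],round(r[2]))
for n,u,v,z in[('dial',135.5,214,34),('n',249,174,10),('n',213,207,10),('tin',200,256,55),('jar',338,265,60),('fig',92,148,60)]:print(n,ray(c,u,v,z).round(0))
w=cams.get_calibration('wrist');print(w,-np.array(w['R']).T@w['t'])
g=cv2.resize(im[180:250,95:175],None,fx=7,fy=7,interpolation=cv2.INTER_CUBIC);cv2.imwrite('pics/dial0.png',g)
go(0,0,0)
E
```

```text
148 226 16.0 z22 [444.9 265.6] z36 [445.1 261.8] [7, 3] 45
306 226 432.0 z22 [ 440.2 -177.8] z36 [ 440.4 -175.3] [23, 23] 45
358 220 424.5 z22 [ 455.7 -328.9] z36 [ 455.7 -324.3] [22, 22] 62
250 209 233.5 z22 [487.8 -20.6] z36 [487.4 -20.4] [18, 19] 90
215 166 90.0 z22 [610.6  76.7] z36 [608.5  75.6] [18, 18] 90
354 170 408.0 z22 [ 598.7 -320.8] z36 [ 596.8 -316.3] [21, 22] 79
307 167 419.0 z22 [ 609.3 -184.5] z36 [ 607.1 -181.9] [23, 23] 90
167 120 839.0 z22 [745.7 216.4] z36 [741.6 213.4] [32, 33] 90
dial [477. 296.  34.]
n [590. -19.  10.]
n [496.  84.  10.]
tin [363. 115.  55.]
jar [ 335. -257.   60.]
fig [657. 410.  60.]
{'vertical_fov': 68.16292800088017, 'cx': 258.96073072012587, 'cy': 190.91817657891778, 'R': array([[ 3.09647248e-01,  9.50851458e-01,  2.92882838e-04],
       [ 9.17774989e-01, -2.98956318e-01,  2.61369832e-01],
       [ 2.48611445e-01, -8.06636486e-02, -9.65238688e-01]]), 't': array([-548.56514191,  -27.40169027,  390.04779411])} [ 98.03992701 544.87473499 383.81186162]
pos [170.2 522.8 212.9] rot [-3.141 -0.     2.827] q1,q6 [ 1.19 -0.07] row [ 0.     -0.5496  0.2135] 0 turn or +-180
```

View pics/dial0.png

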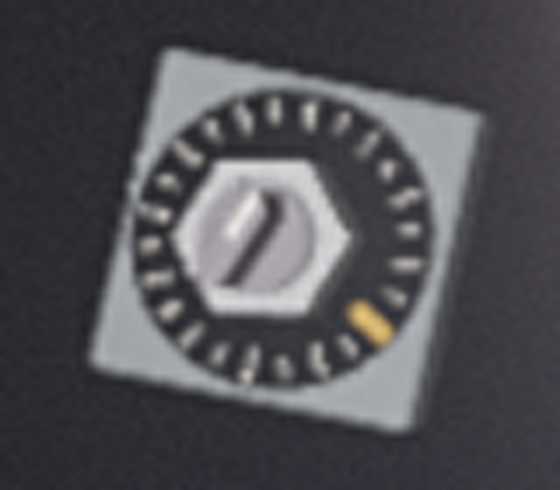

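The ring's flats face world ±x and ±60° (crop: flat top edge at rows 160 and 315). The marker is at crop (371,322) and the knob bar runs (235,280)–(270,205). Next I'll go above the dial for a close wrist view.

```bash
python3 -c "
from h import *
go(477,296,240,np.pi/2)"
```

```text
pos [170.2 522.8 212.9] rot [-3.141 -0.     2.827] q1,q6 [ 1.19 -0.07] row [-0.3619 -0.1207 -0.027 ] 72.0 turn or +-180
```

```bash
python3 -m handwheel '[[-0.055,-0.018,-0.01,10],[-0.11,-0.036,-0.02,20],[-0.165,-0.054,-0.027,30],[-0.22,-0.073,-0.027,40],[-0.275,-0.091,-0.027,50]]' 0 20; python3 -c "
from h import *
go(477,296,240,np.pi/2)"
```

```text
clock: 0.72
eef_pos: [404.8, 349.7, 239.9]
eef_rot: [-3.141, 0.001, 1.948]
wrist_force: [-0.1, 0.7, 0.1]
finger_gap: 93.9
pos [404.8 349.7 239.9] rot [-3.141e+00  1.000e-03  1.948e+00] q1,q6 [0.64 0.27] row [-0.0765  0.0473 -0.    ] 21.6 turn or +-180
```

```bash
python3 -m handwheel '[[-0.038,0.023,0,10],[-0.0765,0.047,0,20],[-0.0765,0.047,0,21.6],[-0.0765,0.047,0,21.6]]'
python3 - <<'E'
from h import *
import json
c=cams.get_calibration('wrist');im=cams.camera('wrist')[...,::-1].copy();cv2.imwrite('pics/w1.png',im)
json.dump({k:np.array(v).tolist() for k,v in c.items()},open('w1.json','w'))
go(477,296,240,np.pi/2)
print(proj(c,np.array([477,296,36])),proj(c,np.array([477,296,90])))
cv2.imwrite('pics/w1b.png',cv2.resize(im,(800,600),interpolation=cv2.INTER_CUBIC))
E
```

```text
clock: 1.23
eef_pos: [476.3, 296.1, 239.7]
eef_rot: [-3.14, 0.001, 1.573]
wrist_force: [-0.5, -0.2, 0.1]
finger_gap: 94.3
pos [476.  296.4 239.8] rot [-3.141e+00  1.000e-03  1.574e+00] q1,q6 [0.49 0.49] row [-0.0004  0.001  -0.0002] 0.2 turn or +-180
[259.60768351 171.71301644] [259.66301037 180.85633832]
```

View pics/w1b.png

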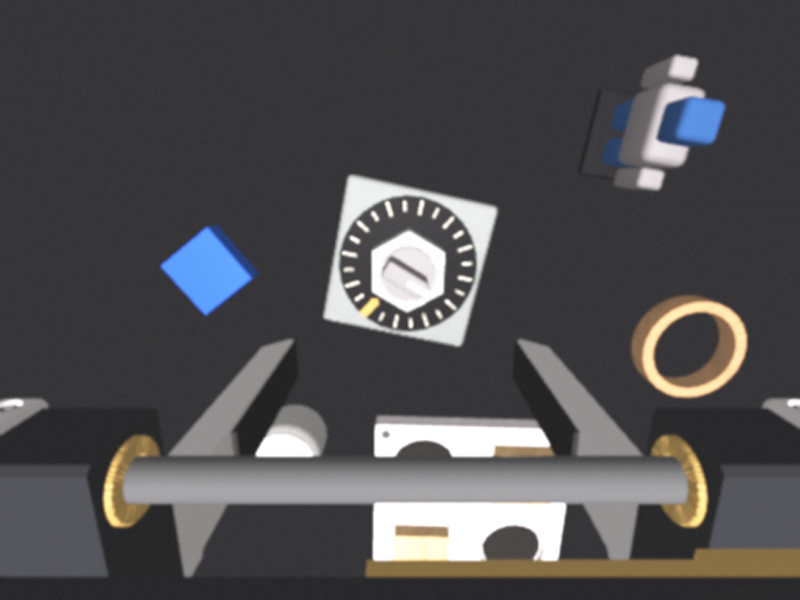

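The wrist view (right = world +x, up = +y) shows the dial at (408,264) and brass at (370,307), both in the 800×600 picture. The hexagon's vertical flats face ±x, and the bar's dark edge runs (388,262)–(430,280). Next: measure, and enlarge the knob.

```bash
cat > dial.py <<'E'
from h import *
def dial(c,im,name,P=(477,296)):
    hsv=cv2.cvtColor(im,cv2.COLOR_BGR2HSV);u0,v0=proj(c,np.array([*P,36.])).astype(int)
    W=np.zeros(im.shape[:2],np.uint8);W[max(v0-60,0):v0+60,u0-60:u0+60]=1
    b=blobs(cv2.inRange(hsv,(10,100,90),(32,255,255))*W,8)
    b=max(b,key=cv2.contourArea);M=cv2.moments(b);br=ray(c,M['m10']/M['m00'],M['m01']/M['m00'],36)
    # housing top quad z30
    g=blobs(cv2.inRange(hsv,(0,0,95),(180,80,255))*W,600);h=max(g,key=cv2.contourArea)
    r=cv2.minAreaRect(h);hc=np.mean([ray(c,*p,30) for p in cv2.boxPoints(r)],0)
    # hex: largest bright blob near centre
    x=[k for k in blobs(cv2.inRange(hsv,(0,0,175),(180,60,255))*W,100)]
    x=min(x,key=lambda k:np.hypot(*(k.mean((0,1))-[u0,v0])))
    hp=np.array([ray(c,*p[0],60)[:2] for p in x]);hu=cv2.convexHull(hp.astype(np.float32))
    (cx,cy),(a,b_),an=cv2.minAreaRect(hu);
    print('brass',br.round(1),'housing c',hc.round(1),'hexrect',round(cx,1),round(cy,1),round(a,1),round(b_,1),round(an,1))
    z=im[v0-40:v0+40,u0-45:u0+45];cv2.imwrite(name,cv2.resize(z,None,fx=7,fy=7,interpolation=cv2.INTER_CUBIC));print('crop org',u0-45,v0-40)
    return br
E
python3 - <<'E'
from dial import *
import json
c={k:np.array(v) for k,v in json.load(open('w1.json')).items()}
dial(c,cv2.imread('pics/w1.png'),'pics/d1.png')
E
```

```text
brass [446.  262.8  36. ] housing c [478.9 298.4  30. ] hexrect 478.1 304.2 117.0 116.9 77.9
crop org 214 131
```

View pics/d1.png

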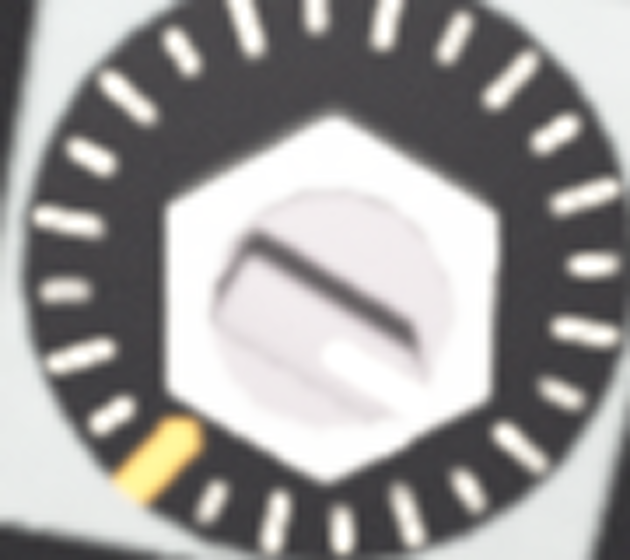

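The white line is at crop (325,350)–(420,410), so the pointed end aims lower right, about −32°. Brass is at crop (158,460), about −133°, so the knob needs ~101° clockwise. Next I'll fix the axis from the hexagon centre at crop (330,297) and descend on the ring.

Run:
```python
from h import *
import json
c={k:np.array(v) for k,v in json.load(open('w1.json')).items()}
f=lambda x,y,z:ray(c,214+(x+.5)/7-.5,131+(y+.5)/7-.5,z)
L=f(166,297,60),f(495,307,60);print('hex c',f(330,297,60),'width',L)
ctr=f(330,297,60)[:2];b=f(158,460,36)[:2]-ctr;print('brass',b,np.hypot(*b),np.degrees(np.arctan2(b[1],b[0])))
k=f(410,335,96)-f(255,240,96);print('knob',np.degrees(np.arctan2(k[1],k[0])),'tip line end',f(425,415,96)[:2]-ctr)
go(*ctr,47,np.pi/2)
```

```text
hex c [478.35616306 299.14632547  60.        ] width (array([448.88348339, 299.08922181,  60.        ]), array([508.04942741, 297.37109892,  60.        ]))
brass [-33.52127062 -37.56373839] 50.345903768665806 -131.74520482045435
knob -31.80619237036698 tip line end [ 15.4259803  -12.30591178]
pos [476.  296.4 239.8] rot [-3.141e+00  1.000e-03  1.574e+00] q1,q6 [0.49 0.49] row [0.0029 0.0026 0.1928] 0.2 turn or +-180
```

```bash
python3 -m handwheel '[[0.0025,0.0026,0.05,0],[0.0025,0.0026,0.1,0],[0.0025,0.0026,0.15,0],[0.0025,0.0026,0.185,0],[0.0025,0.0026,0.1928,0]]'; python3 -m handwheel '[[0,0,0,0],[0,0,0,0],[0,0,0,0],[0,0,0,0],[0,0,0,0]]' 1 35;python3 -m handwheel '[[0,0,0,0],[0,0,0,0],[0,0,0,0]]'
```

```text
clock: 1.9
eef_pos: [476.9, 299.0, 45.3]
eef_rot: [-3.138, 0.003, 1.576]
wrist_force: [1.0, -0.0, 0.5]
finger_gap: 93.6
clock: 2.52
eef_pos: [478.2, 299.3, 46.2]
eef_rot: [-3.141, 0.001, 1.576]
wrist_force: [7.2, 0.5, -0.7]
finger_gap: 57.9
clock: 2.9
eef_pos: [478.2, 299.3, 46.2]
eef_rot: [-3.141, 0.001, 1.576]
wrist_force: [2.5, 0.5, -3.6]
finger_gap: 57.6
```

```bash
python3 -m handwheel '[[0,0,0,-8],[0,0,0,-16],[0,0,0,-24],[0,0,0,-32],[0,0,0,-40]]'; python3 -m handwheel '[[0,0,0,-8],[0,0,0,-16],[0,0,0,-24],[0,0,0,-32],[0,0,0,-40]]'; python3 -c "
from h import *
s=read_state();print(s['eef_rot'],s['moment'],s['joints'])"
```

```text
clock: 3.52
eef_pos: [478.0, 299.2, 46.2]
eef_rot: [-3.14, 0.0, 2.279]
wrist_force: [1.0, -0.1, -1.7]
finger_gap: 58.1
clock: 4.15
eef_pos: [477.8, 298.9, 46.2]
eef_rot: [-3.139, -0.001, 2.981]
wrist_force: [0.2, -1.1, -2.5]
finger_gap: 58.1
[-3.13906612e+00 -1.17306476e-03  2.98126243e+00] [-0.48869491 -0.02994746 -0.19301797] [ 4.94663788e-01  5.22285483e-01  1.63006796e+00 -1.54020380e-03
  9.91709100e-01 -9.14959308e-01]
```

```bash
python3 -m handwheel '[[0,0,0,-8],[0,0,0,-16],[0,0,0,-22],[0,0,0,-26],[0,0,0,-26]]'; python3 -c "
from h import *
s=read_state();print(s['eef_rot'],s['moment'])";  python3 -m handwheel '[[0,0,0,-3],[0,0,0,-6],[0,0,0,-9],[0,0,0,-10],[0,0,0,-10]]';python3 -c "
from h import *
s=read_state();print(s['eef_rot'],s['moment'])"
```

```text
clock: 4.78
eef_pos: [477.8, 298.8, 46.2]
eef_rot: [-3.139, -0.002, -2.848]
wrist_force: [1.5, -1.4, -1.6]
finger_gap: 57.4
[-3.13934860e+00 -2.21259059e-03 -2.84826803e+00] [-0.52324216 -0.37874098  0.15312605]
clock: 5.4
eef_pos: [478.0, 298.8, 46.3]
eef_rot: [-3.14, -0.002, -2.677]
wrist_force: [1.5, 1.1, -2.9]
finger_gap: 59.3
[-3.14022132e+00 -2.10115572e-03 -2.67659522e+00] [ 0.2666003  -0.38557178 -2.12192919]
```

The ring has reached its slack stop: 2.03 rad turned and the moment jumped to −2.1 N m. Now I'll release it, rise, turn to the knob bar and grip.

```bash
python3 -m handwheel '[[0,0,0,3],[0,0,0,3],[0,0,0,3],[0,0,0,3]]' 0 20; python3 -m handwheel '[[0,0,-0.04,0],[0,0,-0.075,0],[0,0,-0.075,10],[0,0,-0.075,20],[0,0,-0.075,30]]'; python3 -c "
from h import *
go(478.2,298.8,80,np.radians(148.2))"
```

```text
clock: 5.9
eef_pos: [478.0, 298.9, 46.3]
eef_rot: [-3.14, -0.002, -2.728]
wrist_force: [0.4, 0.2, -0.3]
finger_gap: 93.3
clock: 6.52
eef_pos: [478.0, 299.0, 121.5]
eef_rot: [-3.139, -0.001, 3.026]
wrist_force: [-0.2, 0.2, -0.2]
finger_gap: 93.7
pos [478.  299.  121.5] rot [-3.139e+00 -1.000e-03  3.026e+00] q1,q6 [ 0.49 -0.96] row [-0.0002 -0.0001  0.0415] 25.2 turn or +-180
```

```bash
python3 -m handwheel '[[0,0,0,10],[0,0,0,20],[0,0,0.02,25.2],[0,0,0.0415,25.2],[0,0,0.0415,25.2]]'; python3 -m handwheel '[[0,0,0,0],[0,0,0,0],[0,0,0,0],[0,0,0,0],[0,0,0,0]]' 1 15;python3 -m handwheel '[[0,0,0,0],[0,0,0,0],[0,0,0,0]]'; python3 -c "
from h import *
s=read_state();print(s['eef_rot'],s['moment'])"
```

```text
clock: 7.15
eef_pos: [477.3, 298.5, 78.7]
eef_rot: [-3.137, -0.001, 2.587]
wrist_force: [-0.1, -0.2, 0.4]
finger_gap: 94.1
clock: 7.78
eef_pos: [477.3, 298.6, 78.8]
eef_rot: [-3.137, -0.001, 2.587]
wrist_force: [0.0, 0.0, 0.4]
finger_gap: 47.4
clock: 8.15
eef_pos: [477.3, 298.5, 78.8]
eef_rot: [-3.137, -0.001, 2.587]
wrist_force: [-0.0, 0.4, 0.1]
finger_gap: 17.2
[-3.13675938e+00 -9.06491338e-04  2.58714966e+00] [ 0.00536602  0.00703559 -0.05487159]
```

```bash
python3 -m handwheel '[[0,0,0,0],[0,0,0,0],[0,0,0,0]]'; python3 -m handwheel '[[0,0,0,10],[0,0,0,20],[0,0,0,30],[0,0,0,40],[0,0,0,50]]'; python3 -m handwheel '[[0,0,0,10],[0,0,0,20],[0,0,0,30],[0,0,0,40],[0,0,0,46]]';python3 -c "
from h import *
s=read_state();print(np.degrees(s['eef_rot'][2]),s['moment']);go(478.2,298.8,80,np.radians(48.3))"
```

```text
clock: 8.52
eef_pos: [477.7, 299.1, 78.9]
eef_rot: [-3.139, -0.001, 2.587]
wrist_force: [2.4, 5.1, -2.1]
finger_gap: 14.3
clock: 9.15
eef_pos: [478.1, 299.4, 79.0]
eef_rot: [-3.14, 0.001, 1.709]
wrist_force: [3.0, 2.0, -3.1]
finger_gap: 13.9
clock: 9.78
eef_pos: [478.5, 299.4, 78.9]
eef_rot: [3.141, 0.001, 0.901]
wrist_force: [4.2, -1.6, -2.2]
finger_gap: 13.6
51.650774114312355 [-0.03341929 -0.60920167  0.0599256 ]
pos [478.5 299.4  78.9] rot [3.141e+00 1.000e-03 9.010e-01] q1,q6 [0.49 1.16] row [-0.0006  0.0001 -0.0011] 3.4 turn or +-180
```

```bash
python3 -m handwheel '[[0,0,0,3.4],[0,0,0,3.4],[0,0,0,3.4]]'; python3 -m handwheel '[[0,0,0,0],[0,0,0,0],[0,0,0,0],[0,0,0,0]]' 0; python3 -m handwheel '[[0,0,-0.045,0],[0,0,-0.09,-8],[0,0,-0.14,-18],[0,0,-0.161,-28],[0,0,-0.161,-38]]';  python3 -m handwheel '[[0,0,0,0],[0,0,0,0]]'
python3 - <<'E'
from dial import *
import json
c=cams.get_calibration('wrist');im=cams.camera('wrist')[...,::-1].copy();cv2.imwrite('pics/w2.png',im)
json.dump({k:np.array(v).tolist() for k,v in c.items()},open('w2.json','w'))
dial(c,im,'pics/d2.png',(478.2,298.8))
go(478.2,298.8,240,np.pi/2)
E
```

```text
clock: 10.15
eef_pos: [478.6, 299.4, 78.9]
eef_rot: [3.14, 0.001, 0.844]
wrist_force: [2.5, -0.6, -0.4]
finger_gap: 14.0
clock: 10.65
eef_pos: [478.6, 299.3, 78.9]
eef_rot: [3.14, 0.001, 0.844]
wrist_force: [-0.0, -1.4, 0.6]
finger_gap: 50.7
clock: 11.28
eef_pos: [479.0, 299.9, 242.0]
eef_rot: [3.138, -0.0, 1.513]
wrist_force: [-0.6, 0.5, -0.4]
finger_gap: 93.9
clock: 11.52
eef_pos: [479.0, 299.9, 241.9]
eef_rot: [3.139, -0.0, 1.509]
wrist_force: [0.0, -0.3, -0.6]
finger_gap: 93.9
brass [446.3 263.   36. ] housing c [478.4 298.2  30. ] hexrect 478.7 304.5 117.1 117.0 78.0
crop org 212 132
pos [478.9 299.8 241.8] rot [ 3.139 -0.     1.51 ] q1,q6 [0.5  0.56] row [-0.0011 -0.0007  0.0018] -3.5 turn or +-180
```

View pics/d2.png

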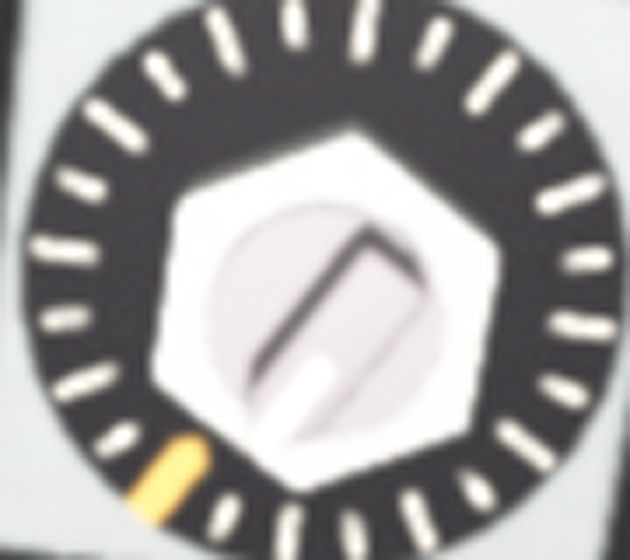

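The knob now aims lower left: white line (330,365)→(258,445), dark edge (365,235)→(252,372). Brass is at (170,480), and the slack hexagon's centre is at (326,311). Next I'll compute the residual angle.

Run:
```python
from h import *
import json
c={k:np.array(v) for k,v in json.load(open('w2.json')).items()}
f=lambda x,y,z:ray(c,212+(x+.5)/7-.5,132+(y+.5)/7-.5,z)[:2]
a=lambda d:np.degrees(np.arctan2(d[1],d[0]))
ctr=f(326,311,60);print('ctr',ctr,'brass',a(f(170,480,36)-ctr),a(f(170,480,36)-[478.4,298.6]),'clip axis',a(f(140,512,36)-f(195,448,36)))
print('edge',a(f(252,372,96)-f(365,235,96)),'edge2',a(f(330,430,96)-f(425,290,96)),'line',a(f(258,445,96)-f(330,365,96)))
h=[(353,130),(500,250),(470,430),(300,488),(152,378),(180,195)]
H=[f(*p,60) for p in h];print('hex edges',[round(a(H[(i+1)%6]-H[i])%60,1) for i in range(6)])
```

```text
ctr [478.61042743 298.8441656 ] brass -131.74286794513614 -131.7492724019675 clip axis -133.72313270962906
edge -132.6177675574992 edge2 -126.74794952140536 line -134.75346370768114
hex edges [np.float64(17.4), np.float64(18.3), np.float64(16.0), np.float64(18.5), np.float64(16.7), np.float64(17.0)]
```

The knob is within about 1° of the marker. The ring is on its slack stop with edges at 17.3° mod 60, so I grip at yaw 137.3°, and the tight end is at about 22.7°.

```bash
python3 -m handwheel '[[0,0,0.03,-10],[0,0,0.06,-20],[0,0,0.09,-30],[0,0,0.11,-40],[0,0,0.11,-50]]'; python3 -c "
from h import *
go(478.4,298.7,47,np.radians(137.3))"
```

```text
clock: 12.2
eef_pos: [478.5, 299.4, 129.8]
eef_rot: [-3.14, 0.001, 2.385]
wrist_force: [0.1, 0.4, 0.2]
finger_gap: 93.9
pos [478.5 299.4 129.8] rot [-3.140e+00  1.000e-03  2.385e+00] q1,q6 [ 0.49 -0.32] row [-0.0003 -0.0005  0.0828] -0.6 turn or +-180
```

```bash
python3 -m handwheel '[[0,-0.0005,0.03,-0.6],[0,-0.0005,0.06,-0.6],[0,-0.0005,0.0828,-0.6],[0,-0.0005,0.0828,-0.6]]'; python3 -m handwheel '[[0,0,0,0],[0,0,0,0],[0,0,0,0],[0,0,0,0],[0,0,0,0]]' 1 40;python3 -m handwheel '[[0,0,0,0],[0,0,0,0],[0,0,0,0]]';python3 -m handwheel '[[0,0,0,9],[0,0,0,18],[0,0,0,27],[0,0,0,36],[0,0,0,45]]';python3 -m handwheel '[[0,0,0,9],[0,0,0,18],[0,0,0,27],[0,0,0,36],[0,0,0,45]]';python3 -c "
from h import *
s=read_state();print(np.degrees(s['eef_rot'][2]),s['moment'])"
```

```text
clock: 12.7
eef_pos: [477.3, 298.4, 45.5]
eef_rot: [-3.137, -0.0, 2.394]
wrist_force: [-0.3, -0.5, -0.7]
finger_gap: 93.8
clock: 13.32
eef_pos: [478.0, 299.0, 46.0]
eef_rot: [-3.139, 0.0, 2.394]
wrist_force: [4.4, 5.6, -1.4]
finger_gap: 58.0
clock: 13.7
eef_pos: [478.0, 299.1, 46.0]
eef_rot: [-3.139, 0.0, 2.394]
wrist_force: [2.2, 2.1, -2.6]
finger_gap: 57.6
clock: 14.32
eef_pos: [478.1, 299.2, 46.0]
eef_rot: [-3.141, 0.001, 1.603]
wrist_force: [3.9, 1.7, -3.0]
finger_gap: 57.4
clock: 14.95
eef_pos: [478.4, 299.1, 46.0]
eef_rot: [3.141, 0.001, 0.813]
wrist_force: [3.9, -0.3, -2.2]
finger_gap: 57.6
46.560966683353364 [ 0.50713586 -0.00329128  0.195787  ]
```

Next I turn the remaining ~24° to the stop.

```bash
python3 -m handwheel '[[0,0,0,8],[0,0,0,16],[0,0,0,20],[0,0,0,20],[0,0,0,20]]';python3 -c "
from h import *
s=read_state();print(np.degrees(s['eef_rot'][2]),s['moment'])";python3 -m handwheel '[[0,0,0,3],[0,0,0,6],[0,0,0,8],[0,0,0,8],[0,0,0,8]]';python3 -c "
from h import *
s=read_state();print(np.degrees(s['eef_rot'][2]),s['moment'])"
```

```text
clock: 15.58
eef_pos: [478.5, 299.0, 46.0]
eef_rot: [3.141, 0.001, 0.465]
wrist_force: [2.5, -1.1, -1.8]
finger_gap: 57.6
26.633865688672238 [ 0.65977839  0.05445921 -0.1220228 ]
clock: 16.2
eef_pos: [478.9, 299.2, 46.2]
eef_rot: [3.141, -0.001, 0.327]
wrist_force: [4.9, 1.0, -2.2]
finger_gap: 58.5
18.734861917979607 [ 0.2172907  -0.78129502  1.69136483]
```

The tight stop is reached: moment 1.7 N m and the jaws opened slightly. Release, rise and check.

```bash
python3 -m handwheel '[[0,0,0,0],[0,0,0,0],[0,0,0,0],[0,0,0,0],[0,0,0,0]]' 0 25; python3 -m handwheel '[[0,0,-0.05,0],[0,0,-0.1,-8],[0,0,-0.15,-18],[0,0,-0.195,-28],[0,0,-0.195,-38]]';  python3 -m handwheel '[[0,0,0,0],[0,0,0,0]]'
python3 - <<'E'
from dial import *
import json
c=cams.get_calibration('wrist');im=cams.camera('wrist')[...,::-1].copy();cv2.imwrite('pics/w3.png',im)
json.dump({k:np.array(v).tolist() for k,v in c.items()},open('w3.json','w'))
dial(c,im,'pics/d3.png',(478.4,298.7))
E
```

```text
clock: 16.82
eef_pos: [478.9, 299.2, 46.2]
eef_rot: [3.141, -0.001, 0.327]
wrist_force: [-0.6, -0.0, -0.4]
finger_gap: 94.1
clock: 17.45
eef_pos: [479.6, 299.8, 245.0]
eef_rot: [3.138, -0.005, 0.996]
wrist_force: [0.4, -0.4, -0.7]
finger_gap: 94.1
clock: 17.7
eef_pos: [479.6, 299.8, 244.8]
eef_rot: [3.138, -0.005, 0.992]
wrist_force: [0.6, -0.8, -0.7]
finger_gap: 93.6
brass [446.8 262.9  36. ] housing c [477.4 299.1  30. ] hexrect 481.8 303.3 117.4 117.3 77.9
crop org 212 133
```

View pics/d3.png

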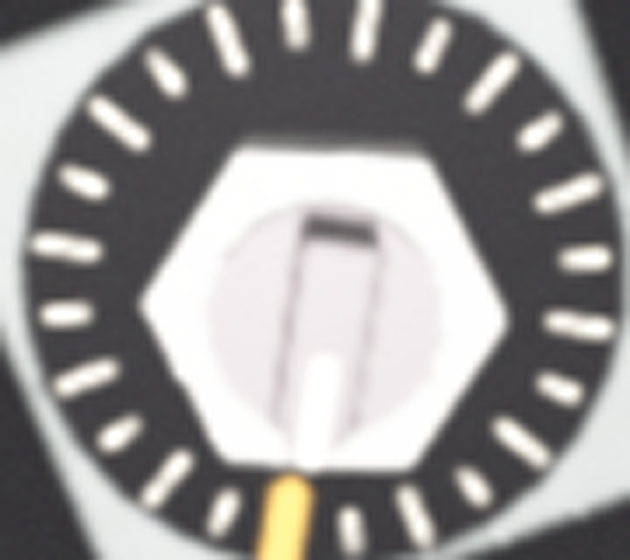

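The pointer (white line (322,365)→(312,465)) aims straight at the brass (285,520). Next: check the ring angle and re-measure the plate and discs from a fresh top image.

Run:
```python
from h import *
import json
c={k:np.array(v) for k,v in json.load(open('w3.json')).items()}
f=lambda x,y,z:ray(c,212+(x+.5)/7-.5,133+(y+.5)/7-.5,z)[:2]
a=lambda d:np.degrees(np.arctan2(d[1],d[0]))
H=[f(*p,60) for p in [(240,150),(430,155),(508,320),(410,470),(225,465),(142,305)]];e=[round(a(H[(i+1)%6]-H[i])%60,1) for i in range(6)];print('hex',e,np.mean(e))
ctr=np.mean(H,0);print(ctr,'brass',a(f(285,520,36)-ctr),'edges',a(f(275,420,96)-f(305,215,96)),a(f(360,425,96)-f(378,240,96)))
c=cams.get_calibration('top');im=cams.camera('top')[...,::-1].copy();cv2.imwrite('pics/top1.png',im)
hsv=cv2.cvtColor(im,cv2.COLOR_BGR2HSV)
for k in blobs(cv2.inRange(hsv,(10,60,120),(30,255,255)),200):
    M=cv2.moments(k);u,v=M['m10']/M['m00'],M['m01']/M['m00']
    if 280<u<420: print(round(u),round(v),'z22',ray(c,u,v,22).round(1)[:2],[round(x) for x in cv2.minAreaRect(k)[1]])
W=np.zeros((384,512),np.uint8);W[150:232,190:272]=1
k=np.vstack(blobs(cv2.inRange(hsv,(0,0,140),(180,60,255))*W,30))
r=cv2.minAreaRect(k);P=np.array([ray(c,*p,18)[:2] for p in cv2.boxPoints(r)]);print(P.round(1),'c',P.mean(0),[a(P[(i+1)%4]-P[i])%90 for i in range(4)],np.hypot(*(P[1]-P[0])))
go(609,-184,240)
```

```text
hex [np.float64(25.3), np.float64(22.7), np.float64(25.2), np.float64(25.2), np.float64(22.7), np.float64(24.1)] 24.200000000000003
[478.65675465 297.77717571] brass -132.96629698076802 edges -131.6108276133927 -128.31636594967458
306 226 z22 [ 440.2 -177.9] [24, 23]
358 220 z22 [ 455.5 -328.8] [22, 22]
354 170 z22 [ 598.7 -320.8] [21, 22]
307 167 z22 [ 609.3 -184.5] [23, 23]
[[444.5 136.3]
 [647.8 133.2]
 [642.5 -72.9]
 [438.5 -66.1]] c [543.34873713  32.62284749] [np.float64(89.11897381388115), np.float64(88.53715920299635), np.float64(88.08759772237931), np.float64(88.28916834292647)] 203.2945006892202
pos [479.5 299.8 244.5] rot [ 3.138 -0.005  0.993] q1,q6 [0.49 1.07] row [-0.3346  0.3726  0.0043] 0 turn or +-180
```

The ring turned 113° (≈1.97 rad). The plate centre is (543,33), yaw ≈ −1.5°, and the discs haven't moved. I'll go above disc A at yaw 45°, with the jaws along the diagonal clear of the loaded squares.

```bash
python3 -m handwheel '[[-0.035,0.04,0,3],[-0.07,0.08,0,6],[-0.105,0.118,0,9],[-0.14,0.157,0,11.9],[-0.175,0.195,0,11.9]]'; python3 -c "
from h import *
go(609,-184.5,240,np.pi/4)"
```

```text
clock: 18.42
eef_pos: [547.5, 45.0, 244.1]
eef_rot: [3.139, -0.005, 0.783]
wrist_force: [0.7, 0.5, 0.8]
finger_gap: 94.1
pos [547.5  45.  244.1] rot [ 3.139 -0.005  0.783] q1,q6 [0.01 0.8 ] row [-0.1183  0.2061  0.004 ] -0.1 turn or +-180
```

```bash
cat > circ.py <<'E'
from h import *
def disc(tag,P,z,kind):
    c=cams.get_calibration('wrist');im=cams.camera('wrist')[...,::-1].copy();cv2.imwrite(f'pics/{tag}.png',im)
    hsv=cv2.cvtColor(im,cv2.COLOR_BGR2HSV);u,v=proj(c,np.array([*P,z],float))
    m=cv2.inRange(hsv,(8,50,80),(32,255,255)) if kind=='wood' else cv2.inRange(hsv,(0,0,0),(180,255,110))
    k=[b for b in blobs(m,800) if cv2.pointPolygonTest(b,(u,v),True)>-25 and cv2.contourArea(b)<12000]
    for b in k:
        X=np.array([ray(c,*p[0],z)[:2] for p in b],np.float32);(cx,cy),r=cv2.minEnclosingCircle(X)
        A=np.c_[2*X,np.ones(len(X))];s=np.linalg.lstsq(A,(X**2).sum(1),rcond=None)[0];R=np.sqrt(s[2]+s[0]**2+s[1]**2)
        res=np.hypot(*(X-s[:2]).T)-R
        print(tag,'px',b.mean((0,1)).round(),'fit',s[:2].round(1),'d',round(2*R,1),'res',res.std().round(2),'enc',round(cx,1),round(cy,1),round(2*r,1))
    st=read_state();print('tcp',st['eef_pos'].round(1),st['eef_rot'].round(3))
E
python3 -c "
from h import *
go(495,84,240,np.pi/4)"
```

```text
pos [547.5  45.  244.1] rot [ 3.139 -0.005  0.783] q1,q6 [0.01 0.8 ] row [-0.0097 -0.0647  0.0039] -0.1 turn or +-180
```

```bash
python3 -m handwheel '[[-0.005,-0.032,0.004,0],[-0.0097,-0.0647,0.004,0],[-0.0097,-0.0647,0.004,0],[-0.0097,-0.0647,0.004,0]]'; python3 -c "
from circ import *
disc('n2',(495,84),18,'dark')
go(592,-19,240,np.pi/4)"; python3 -m handwheel '[[0,0.047,0,0],[0,0.094,0,0],[-0.004,0.1416,0,0],[-0.004,0.1416,0,0],[-0.004,0.1416,0,0]]';python3 -c "
from circ import *
disc('n1',(592,-19),18,'dark')
go(609,-184.5,240,np.pi/4)"
```

```text
clock: 18.92
eef_pos: [495.4, 83.9, 239.9]
eef_rot: [3.139, -0.005, 0.782]
wrist_force: [0.5, 0.7, 0.4]
finger_gap: 94.2
tcp [495.4  83.7 239.8] [ 3.139 -0.005  0.782]
pos [495.4  83.7 239.8] rot [ 3.139 -0.005  0.782] q1,q6 [0.09 0.88] row [-3.900e-03  1.409e-01  1.000e-04] -0.2 turn or +-180
clock: 19.6
eef_pos: [592.3, -19.6, 239.6]
eef_rot: [3.14, -0.004, 0.781]
wrist_force: [-0.1, -0.7, 0.6]
finger_gap: 94.0
tcp [592.2 -19.2 239.9] [ 3.14  -0.005  0.782]
pos [592.2 -19.2 239.9] rot [ 3.14  -0.005  0.782] q1,q6 [-0.1   0.69] row [-0.1046  0.1292 -0.0003] -0.2 turn or +-180
```

View pics/n1.png

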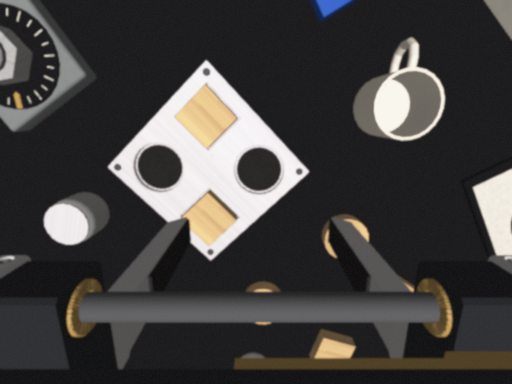

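n1.png shows the near nest at (260,169), the other at (158,167), and loaded squares at (206,116) and (210,219). The nest contours are nested inside the plate, so I'll switch to list retrieval and re-run on the saved picture.

```bash
sed -i 's/RETR_EXTERNAL/RETR_LIST/' h.py
python3 - <<'E'
from h import *
c=cams.get_calibration('wrist');im=cv2.imread('pics/n1.png');g=cv2.cvtColor(im,cv2.COLOR_BGR2GRAY)
for th in(70,120,170):
  for b in blobs(g<th,900):
    if cv2.contourArea(b)>3000: continue
    m=b.mean((0,1))
    if not(100<m[0]<320 and 120<m[1]<220): continue
    (u,v),ax,an=cv2.fitEllipse(b)
    for z in (18,10):
        X=np.array([ray(c,*p[0],z)[:2] for p in b],np.float64);s=np.linalg.lstsq(np.c_[2*X,np.ones(len(X))],(X**2).sum(1),rcond=None)[0]
        print(th,'px',round(u),round(v),'z',z,s[:2].round(1),'d',round(2*np.sqrt(s[2]+s[0]**2+s[1]**2),1))
q=blobs(g>120,8000)
for b in q:
    r=cv2.minAreaRect(b);P=np.array([ray(c,*p,18)[:2] for p in cv2.boxPoints(r)]);print('plate',P.round(1).tolist(),P.mean(0).round(1))
E
```

```text
70 px 259 169 z 18 [593.7 -18.5] d 57.1
70 px 259 169 z 10 [592.7 -19.6] d 58.2
70 px 160 166 z 18 [498.6  82.3] d 57.4
70 px 160 166 z 10 [495.6  83.3] d 58.6
120 px 259 169 z 18 [593.8 -18.5] d 59.1
120 px 259 169 z 10 [592.8 -19.5] d 60.3
120 px 160 166 z 18 [498.5  82.3] d 59.7
120 px 160 166 z 10 [495.5  83.3] d 60.9
170 px 259 169 z 18 [593.7 -18.5] d 60.9
170 px 259 169 z 10 [592.7 -19.6] d 62.1
170 px 158 167 z 18 [496.3  83. ] d 63.9
170 px 158 167 z 10 [493.3  84. ] d 65.2
plate [[447.0, 142.6], [647.6, 129.4], [650.7, -70.5], [428.6, -76.7]] [543.5  31.2]
```

At floor height (z = 10) the nests fit to (592.7, −19.6) and (495.6, 83.3). They are 141.5 mm apart (expected 141.4). Now disc A.

```bash
python3 -m handwheel '[[-0.035,0.043,0,0],[-0.07,0.086,0,0],[-0.1046,0.1292,0,0],[-0.1046,0.1292,0,0],[-0.1046,0.1292,0,0]]';python3 -c "
from circ import *
disc('a',(609,-184.5),22,'wood')
go(609.3,-184.5,18,np.pi/4)"
```

```text
clock: 20.27
eef_pos: [608.9, -183.5, 239.9]
eef_rot: [3.14, -0.005, 0.783]
wrist_force: [0.1, 0.5, -0.0]
finger_gap: 93.8
a px [260. 170.] fit [ 611.2 -185.5] d 67.1 res 0.39 enc 611.1 -185.3 68.8
tcp [ 609.1 -183.   240. ] [ 3.14  -0.005  0.784]
pos [ 609.1 -183.   240. ] rot [ 3.14  -0.005  0.784] q1,q6 [-0.35  0.44] row [-0.002   0.0008  0.222 ] -0.1 turn or +-180
```

```bash
python3 -m handwheel '[[0,0.003,0.055,0],[0,0.003,0.11,0],[0,0.003,0.165,0],[0,0.003,0.2,0],[0,0.003,0.2,0]]'; python3 -c "
from h import *
go(611,-185.2,18,np.pi/4)"
```

```text
clock: 20.95
eef_pos: [611.1, -182.9, 38.0]
eef_rot: [-3.14, -0.003, 0.785]
wrist_force: [0.4, 0.4, 0.1]
finger_gap: 94.4
pos [ 611.1 -182.9   38. ] rot [-3.14e+00 -3.00e-03  7.85e-01] q1,q6 [-0.35  0.43] row [-0.0018  0.0016  0.02  ] -0.0 turn or +-180
```

```bash
python3 -m handwheel '[[-0.0018,0.0016,0.01,0],[-0.0018,0.0016,0.02,0],[-0.0018,0.0016,0.02,0]]'; python3 -m handwheel '[[0,0,0,0],[0,0,0,0],[0,0,0,0],[0,0,0,0],[0,0,0,0]]' 1 40;python3 -m handwheel '[[0,0,0,0],[0,0,0,0],[0,0,-0.03,0],[0,0,-0.06,0],[0,0,-0.1,0]]'; python3 -c "
from h import *
go(592.7,-19.6,118,np.pi/4)"
```

```text
clock: 21.32
eef_pos: [610.8, -185.1, 17.9]
eef_rot: [-3.139, -0.003, 0.785]
wrist_force: [-0.5, -0.7, 0.3]
finger_gap: 94.0
clock: 21.95
eef_pos: [610.9, -185.2, 18.1]
eef_rot: [-3.14, -0.003, 0.785]
wrist_force: [0.0, -0.3, 2.3]
finger_gap: 65.4
clock: 22.58
eef_pos: [610.3, -185.3, 118.2]
eef_rot: [-3.138, -0.002, 0.785]
wrist_force: [-1.6, 0.3, -0.3]
finger_gap: 65.3
pos [ 610.3 -185.3  118.2] rot [-3.138e+00 -2.000e-03  7.850e-01] q1,q6 [-0.35  0.43] row [ 0.1047 -0.1297  0.0009] -0.0 turn or +-180
```

```bash
python3 -m handwheel '[[0.035,-0.043,0,0],[0.07,-0.086,0,0],[0.1047,-0.1297,0,0],[0.1047,-0.1297,0,0],[0.1047,-0.1297,0,0]]';python3 -m handwheel '[[0,0,0.03,0],[0,0,0.06,0],[0,0,0.07,0],[0,0,0.07,0]]'; python3 -c "
from h import *
im=cams.camera('wrist')[...,::-1];cv2.imwrite('pics/hold1.png',im)
go(592.7,-19.6,29,np.pi/4)"
```

```text
clock: 23.2
eef_pos: [592.8, -19.9, 118.9]
eef_rot: [-3.138, -0.002, 0.786]
wrist_force: [0.7, -0.3, -0.7]
finger_gap: 65.3
clock: 23.7
eef_pos: [592.7, -20.4, 48.9]
eef_rot: [-3.138, -0.002, 0.785]
wrist_force: [-0.2, -0.0, -0.5]
finger_gap: 65.2
pos [593.1 -20.2  49.7] rot [-3.139e+00 -3.000e-03  7.850e-01] q1,q6 [-0.1   0.69] row [ 0.0001 -0.0007  0.0207] -0.0 turn or +-180
```

View pics/hold1.png

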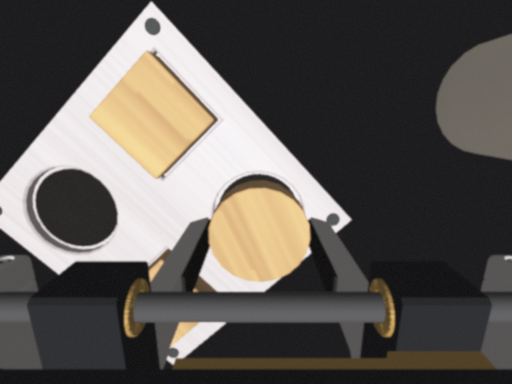

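The disc is held level at (260,232), centred over the nest rim (258, top edge 172). Lowering.

```bash
python3 -m handwheel '[[0,-0.0007,0.006,0],[0,-0.0007,0.012,0],[0,-0.0007,0.012,0]]';python3 -m handwheel '[[0,0,0.003,0],[0,0,0.006,0],[0,0,0.0085,0],[0,0,0.0085,0]]'
```

```text
clock: 24.12
eef_pos: [592.4, -19.6, 37.3]
eef_rot: [-3.138, -0.002, 0.785]
wrist_force: [-0.4, 0.4, -0.6]
finger_gap: 65.2
clock: 24.62
eef_pos: [592.3, -19.5, 28.5]
eef_rot: [-3.138, -0.002, 0.785]
wrist_force: [-0.5, 1.0, -0.5]
finger_gap: 65.2
```

No contact force, so it has entered the nest. Release, rise and check disc B's position from the top camera.

```bash
python3 -m handwheel '[[0,0,0,0],[0,0,0,0],[0,0,0,0],[0,0,0,0],[0,0,0,0]]' 0;python3 -m handwheel '[[0,0,-0.06,0],[0,0,-0.12,0],[0,0,-0.18,0],[0,0,-0.211,0],[0,0,-0.211,0]]'; python3 -c "
from circ import *
disc('s1',(592.7,-19.6),32,'wood')
im=cams.camera('top')[...,::-1].copy();c=cams.get_calibration('top')
for k in blobs(cv2.inRange(cv2.cvtColor(im,cv2.COLOR_BGR2HSV),(10,60,120),(30,255,255)),200):
    u,v=k.mean((0,1))
    if 280<u<420: print(round(u),round(v),'z22',ray(c,u,v,22).round(1)[:2])
go(440.5,-178,240,np.pi/4)"
```

```text
clock: 25.25
eef_pos: [592.3, -19.6, 28.6]
eef_rot: [-3.138, -0.002, 0.785]
wrist_force: [0.0, -0.4, 0.4]
finger_gap: 94.3
clock: 25.88
eef_pos: [593.3, -20.5, 242.1]
eef_rot: [-3.141, -0.005, 0.785]
wrist_force: [0.3, 0.2, -0.8]
finger_gap: 94.5
s1 px [258. 171.] fit [593.2 -19.8] d 63.9 res 0.43 enc 593.1 -19.7 65.6
tcp [592.6 -20.4 239.8] [-3.139e+00 -3.000e-03  7.850e-01]
306 226 z22 [ 440.5 -178.4]
306 226 z22 [ 440.  -177.9]
287 236 z22 [ 413.6 -123.5]
354 170 z22 [ 599.3 -320.9]
354 170 z22 [ 598.2 -319.6]
pos [592.3 -20.4 238.6] rot [-3.137e+00 -1.000e-03  7.850e-01] q1,q6 [-0.1   0.69] row [-0.2188  0.0042 -0.0017] -0.0 turn or +-180
```

The seated disc fits at (593.2, −19.8). A new wood-coloured blob is at top px (287,236), and the spare square at (358,220) is gone, so I'll look.

```bash
python3 -c "
from h import *
im=cams.camera('top')[...,::-1].copy();cv2.imwrite('pics/top2.png',cv2.resize(im[90:330,150:420],None,fx=2.5,fy=2.5))"
```

```text
(no output)
```

View pics/top2.png

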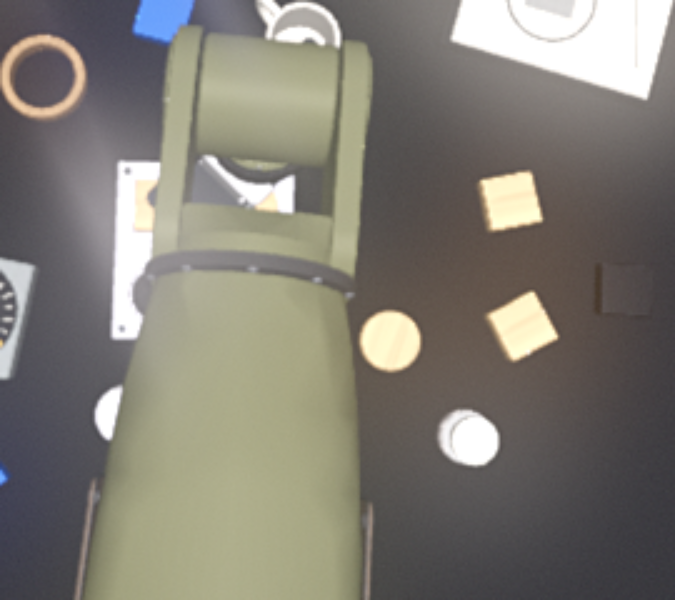

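All the spares are in place: disc B at crop (390,340), squares at (511,200) and (522,327). The odd blob was the arm's edge. On to disc B.

```bash
python3 -m handwheel '[[-0.055,0.001,0,0],[-0.11,0.002,0,0],[-0.165,0.003,0,0],[-0.219,0.004,-0.001,0],[-0.219,0.004,-0.001,0]]';python3 -m handwheel '[[0,0,0,0],[0,0,0,0]]';python3 -c "
from circ import *
disc('b',(440,-178),22,'wood')
go(440.5,-178,18,np.pi/4)"
```

```text
clock: 26.65
eef_pos: [438.1, -179.6, 237.9]
eef_rot: [-3.135, 0.0, 0.781]
wrist_force: [-0.3, -0.8, -0.1]
finger_gap: 94.3
clock: 26.9
eef_pos: [438.5, -178.9, 237.3]
eef_rot: [-3.133, 0.001, 0.782]
wrist_force: [0.5, -0.7, -0.2]
finger_gap: 93.6
b px [261. 169.] fit [ 441.3 -179.2] d 67.1 res 0.44 enc 441.3 -179.2 68.9
tcp [ 438.6 -178.9  237.4] [-3.134  0.     0.782]
pos [ 438.6 -178.9  237.4] rot [-3.134  0.     0.782] q1,q6 [-0.47  0.32] row [0.0021 0.0024 0.2194] -0.2 turn or +-180
```

```bash
python3 -m handwheel '[[0.002,0.003,0.055,0],[0.002,0.003,0.11,0],[0.002,0.003,0.165,0],[0.002,0.003,0.198,0],[0.002,0.003,0.198,0]]'; python3 -c "
from h import *
go(441.2,-179.0,18,np.pi/4)"
```

```text
clock: 27.58
eef_pos: [440.1, -177.5, 37.5]
eef_rot: [-3.129, 0.002, 0.784]
wrist_force: [-0.1, -0.9, 1.0]
finger_gap: 93.9
pos [ 440.1 -177.5   37.5] rot [-3.129e+00  2.000e-03  7.840e-01] q1,q6 [-0.46  0.32] row [-0.0003  0.0021  0.0195] -0.1 turn or +-180
```

```bash
python3 -m handwheel '[[0,0.002,0.01,0],[0,0.002,0.0195,0],[0,0.002,0.0195,0]]'; python3 -m handwheel '[[0,0,0,0],[0,0,0,0],[0,0,0,0],[0,0,0,0],[0,0,0,0]]' 1 40;python3 -m handwheel '[[0,0,0,0],[0,0,0,0],[0,0,-0.03,0],[0,0,-0.06,0],[0,0,-0.1,0]]'; python3 -c "
from h import *
go(495.6,83.3,118,np.pi/4)"
```

```text
clock: 27.95
eef_pos: [441.3, -178.7, 17.9]
eef_rot: [-3.129, 0.002, 0.784]
wrist_force: [-0.3, 0.2, 0.5]
finger_gap: 94.1
clock: 28.58
eef_pos: [441.4, -178.8, 18.1]
eef_rot: [-3.129, 0.002, 0.784]
wrist_force: [-0.5, -0.4, 4.3]
finger_gap: 65.1
clock: 29.2
eef_pos: [441.9, -179.3, 118.4]
eef_rot: [-3.128, 0.002, 0.784]
wrist_force: [0.3, -0.6, -1.6]
finger_gap: 65.1
pos [ 441.9 -179.3  118.4] rot [-3.128e+00  2.000e-03  7.840e-01] q1,q6 [-0.46  0.32] row [ 0.2234 -0.1481  0.002 ] -0.1 turn or +-180
```

```bash
python3 -m handwheel '[[0.045,-0.03,0,0],[0.09,-0.06,0,0],[0.135,-0.09,0,0],[0.18,-0.119,0,0],[0.2234,-0.148,0,0]]';python3 -m handwheel '[[0,0,0,0],[0,0,0.03,0],[0,0,0.055,0],[0,0,0.065,0],[0,0,0.065,0]]'; python3 -c "
from h import *
im=cams.camera('wrist')[...,::-1];cv2.imwrite('pics/hold2.png',im)
go(495.6,83.3,37,np.pi/4)"
```

```text
clock: 29.82
eef_pos: [495.7, 85.1, 119.9]
eef_rot: [-3.128, 0.003, 0.784]
wrist_force: [0.5, -0.2, -0.1]
finger_gap: 65.3
clock: 30.45
eef_pos: [494.8, 85.1, 54.7]
eef_rot: [-3.127, 0.003, 0.783]
wrist_force: [-0.0, -0.5, -0.4]
finger_gap: 65.1
pos [495.2  85.3  55.4] rot [-3.128e+00  2.000e-03  7.830e-01] q1,q6 [0.09 0.87] row [-0.0011  0.0019  0.0184] -0.1 turn or +-180
```

View pics/hold2.png

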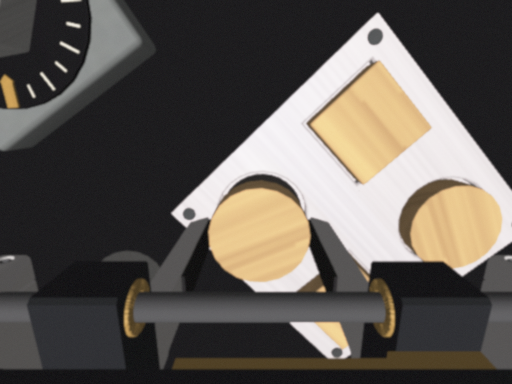

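Disc B is held at (260,234), with the nest rim centred about 262, which matches the computed +1.9 mm. Disc A is seated at (456,225).

```bash
python3 -m handwheel '[[-0.001,0.0018,0.006,0],[-0.001,0.0018,0.012,0],[-0.001,0.0018,0.0184,0],[-0.001,0.0018,0.0184,0]]';python3 -m handwheel '[[0,0,0.003,0],[0,0,0.006,0],[0,0,0.0085,0],[0,0,0.0085,0]]'
```

```text
clock: 31.0
eef_pos: [495.3, 83.4, 36.4]
eef_rot: [-3.127, 0.003, 0.783]
wrist_force: [0.4, 0.4, -0.2]
finger_gap: 65.1
clock: 31.5
eef_pos: [495.2, 83.5, 28.1]
eef_rot: [-3.127, 0.003, 0.783]
wrist_force: [-1.9, -0.4, 3.5]
finger_gap: 65.3
```

Entered the nest and lightly touching its floor (TCP 28.1, 3.5 N). Release, rise and check everything.

```bash
python3 -m handwheel '[[0,0,0,0],[0,0,0,0],[0,0,0,0],[0,0,0,0],[0,0,0,0]]' 0;python3 -m handwheel '[[0,0,-0.05,0],[0,0,-0.1,0],[0,0,-0.16,0],[0,0,-0.211,0],[0,0,-0.211,0]]'; python3 -m handwheel '[[-0.05,0,0,0],[-0.1,0,0,0],[-0.1,0,0,0],[-0.1,0,0,0]]'; python3 -c "
from circ import *
disc('s2',(495.5,83.3),32,'wood')
disc('s3',(593,-19.6),32,'wood')
im=cv2.imread('pics/s3.png');cv2.imwrite('pics/s3b.png',cv2.resize(im,(800,600),interpolation=cv2.INTER_CUBIC))
cv2.imwrite('pics/side1.png',cv2.resize(cams.camera('side')[120:360,140:360,::-1],None,fx=2.5,fy=2.5))
"
```

```text
clock: 32.12
eef_pos: [495.2, 83.5, 28.1]
eef_rot: [-3.127, 0.003, 0.783]
wrist_force: [0.1, 0.6, -0.3]
finger_gap: 94.3
clock: 32.75
eef_pos: [499.0, 81.9, 242.7]
eef_rot: [-3.132, -0.002, 0.783]
wrist_force: [0.6, 0.3, -0.8]
finger_gap: 94.1
clock: 33.25
eef_pos: [428.3, 11.5, 242.0]
eef_rot: [-3.131, -0.002, 0.783]
wrist_force: [0.4, -1.0, 0.0]
finger_gap: 93.9
s2 px [258.  96.] fit [495.3  82.3] d 64.3 res 0.35 enc 495.3 82.3 65.5
tcp [428.5  11.8 242. ] [-3.131e+00 -2.000e-03  7.840e-01]
s3 px [367.  99.] fit [590.5 -19. ] d 65.5 res 0.79 enc 590.3 -19.0 68.1
tcp [428.5  11.9 242. ] [-3.131e+00 -2.000e-03  7.840e-01]
```

View pics/s3b.png

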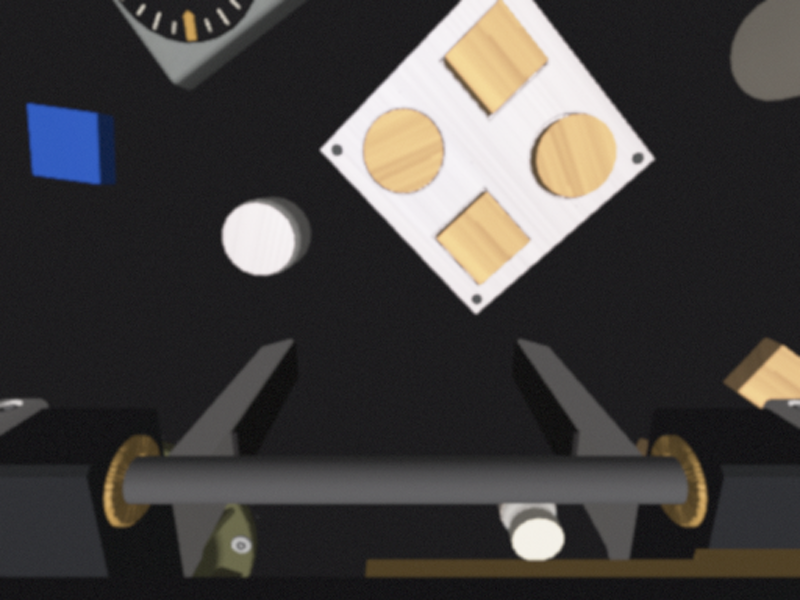

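View pics/side1.png

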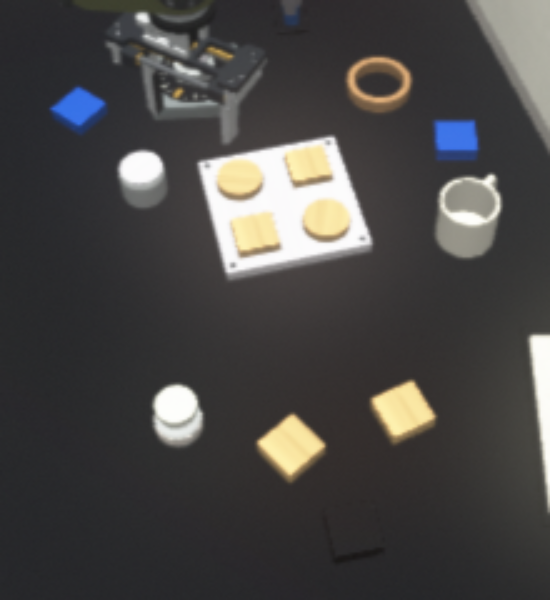

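Both pictures show all four nests filled, with the discs at (403,150) and (575,155) level with the squares. Both spare squares lie flat, and the tin, jar, mug and tape roll have not moved. Handing in.

```bash
python3 -c "
from cell import manip,read_state
print(read_state()['clock'],manip.sign_off())"
```

```text
the job is handed in; nothing more can be done
33.4 None
```

The job is done and handed in at 33.4 s of robot time; no verdict was reported.

**Stroke stop:** I turned the lock ring anticlockwise until it hit the slack end stop (moment rose to about 2.1 N m). I then turned the knob about 100° clockwise onto the brass marker and tightened the ring to its tight end stop (1.7 N m).
- **Ring:** it turned 113°, about 1.97 rad, against the 1.88 rad required, good to roughly ±0.03 rad.
- **Knob:** measured from different edges, it is between 1° and about 5° off the marker; the limit is about 7.5°. The better-defined edge gave about 1°, and the close-up shows it aimed straight at the brass.

**Blanks:** Both square nests were already loaded, so I put the two spare discs into the two round nests.
- **Disc centres:** they measured (593.2, −19.8) and (495.3, 82.3) mm, against nest centres of (592.7, −19.6) and (495.6, 83.3).
- **Seating:** both were released at floor depth and look level with the loaded squares. I had no direct height measurement.
- **Disagreements:** a slanted second view put the first disc 2.8 mm nearer the camera, probably because its visible side was included. Disc diameters read 64–65.5 mm against the true 66 mm.

**Other items:** The last pictures showed both spare squares flat on the desk, and the ink tin, paint jar, mug and tape roll in place. The figurine was only partly in view and was never approached. I saw no knocked blank and no grip slip.

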